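# Turn the sample bar and send it under the curing lamp

## Task

The cream end of the paint sample bar is done; the blue end is next. Lift the bar off its pivot pin, turn it end for end and lower it (do not drop it) back onto the pin by the eye at its cream end, flat on the carriage with the blue end pointing along the carriage towards the lamp. Then push the carriage towards the lamp until its spring catch clicks in and it stays fully home, leaving the cups, tin and tools around it where they are.

Things in the scene. Friction and masses are not known exactly. Their poses are not given: they have to be found in the camera images.
- bar_grip (a point): Middle of the black grip block (30 mm square, 34 mm high) on the middle of the sample bar's upper face: take the bar by it. The point is 25 mm above the bar's underside, the block's top 42 mm. Bar: flat plate 170 x 40 x 8 mm, about 0.2 kg, half blue, half cream, balanced at the block. Axes: x along the bar from blue end to cream end, y across it, z up.
- blue_eye (a point): Centre of the 15 mm through hole near the blue end of the bar, at the bar's underside; 60 mm from the middle of the bar, 25 mm from the bar's end. At the start this hole is on the pin. Axes as bar_grip.
- cream_eye (a point): Centre of the 15 mm through hole near the cream end of the bar, at the bar's underside; 60 mm from the middle of the bar, 25 mm from its end. Axes as bar_grip.
- pin_foot (a point): Foot of the upright brass pivot pin, on the carriage's flat deck, 38 mm above the table; moves with the carriage. Pin 10 mm thick, 26 mm high, its top 10 mm tapered to 3 mm. The bar swivels on it; seated, its underside is at this height. Deck 70 mm wide, from 50 mm behind the pin to 150 mm in front. Axes: x along the slide towards the lamp, z up.
- push_plate (a point): Middle of the rear face of the red upright plate at the carriage's rear end (away from the lamp), 60 mm above the table, 60 mm behind the pin. Plate 70 mm wide, 10 mm thick, top 83 mm above the table. Pushing this face along x moves the carriage to the lamp. Behind it stand only the grey base and two low rails, 24 mm above the table. Axes as pin_foot.
- carriage (a joint): How far the carriage has slid towards the lamp, m: 0 at the rear stop (where it starts), 0.117 at the front stop (fully home). Sliding takes about 2 N; over the last 15 mm a spring catch resists with up to about 10 N, is passed at 0.112, then draws the carriage to the front stop and holds it there.
- lamp (a point): Middle of the fixed lamp head's underside, in line with the slide, 135 mm above the table. Black head 155 mm long (along the slide), 120 mm wide, top 173 mm above the table, over the slide's front end, reaching 67 mm from this point back towards the pin; dark post at its far end. The grey stand under all, 450 x 150 mm, differs in place and angle each time. Axes as pin_foot.
- cup_big: Clear mixing cup, 96 mm across, 105 mm high; origin under its centre. Bystander.
- paint_tin: Paint tin, 100 mm across, 115 mm high; origin under its centre. Bystander.
- funnel: White cone funnel standing mouth down, 110 mm across, 110 mm high; origin under its centre. Bystander.
- cup_small: Cream-coloured cup, 80 mm across, 85 mm high; origin under its centre. Bystander.
- jar: Glass jar with red lid, 70 mm across, 90 mm high; origin under its centre. Bystander.
- stir_stick: Wooden stirring stick lying flat, 200 x 27 x 5 mm; origin under its centre, x along it. Bystander.
- scraper: Spatula lying flat, 190 mm long, x along it, handle to -x. Bystander.
There are look-alikes about, which are no part of the job. What is shaped like the part that bears bar_grip but pink, purple or red is not meant.

How it is judged (in metres and radians):
On the way, in this order (a step that is already met when the one before it is completed fails the run):
1. the bar is lifted clear of the pin (z of each of blue_eye, cream_eye in the frame of pin_foot above 0.028 m), for 0.1 s.
2. the bar is down on the pin by its cream-end eye, flat on the deck, blue end towards the lamp (horizontal distance between cream_eye and pin_foot below 0.005 m and z of cream_eye in the frame of pin_foot below 0.004 m and angle between bar_grip's own z axis and vertical below 0.06 rad and x of blue_eye in the frame of pin_foot above 0.1 m and angle between the x axis of bar_grip and the x axis of pin_foot, either way round below 0.26 rad), for 0.2 s.
3. the carriage is pushed home past the spring catch (value of joint carriage above 0.1145 m), for 0.2 s.
At the end, for the whole second after the job is handed in: The cream-end eye is on the pin (centres within 5 mm) and the bar is flat on the deck (underside within 4 mm of it, tilt under 3.4 degrees), blue end towards the lamp and in line with the slide within 15 degrees; the carriage is home behind its catch (slide above 114.5 mm); all at rest (all of step 2 and value of joint carriage above 0.1145 m and linear speed of bar below 0.02 m/s); the robot touches nothing.
It fails at once if the bar is dropped (falls free faster than 0.55 m/s) (linear speed of bar above 0.55 m/s and contact force between the fingers and bar below 0.1 N).
It fails at once if a cup, tin, jar, funnel, stick or spatula is pushed more than 40 mm away (distance of any of cup_big, paint_tin, funnel, cup_small, jar, stir_stick, scraper from where it was at the start of the episode above 0.04 m).
It also fails if it takes over 64 s, if anything falls off the work surface, if the arm or the gripper's body presses on something with over 40 N, if the wrist force passes 120 N, or if a joint passes its speed limit or range.

## Robot

A 6-joint arm with a two-finger parallel gripper is mounted at the origin on the work surface. World frame = base frame: x ahead of the robot, y to its left, z up, the work surface at z = 0. Lengths are in m, angles in degrees, forces in N, time in s.
With the tool pointing down it reaches from about 0.325 to 0.775 m from the base axis. Payload 5.5 kg.
Tool frame: the origin (TCP) lies midway between the tips of the shut fingers; the grasp point (between the pads) lies bot.pinch_z behind it (bot.pinch_z is the distance from the TCP to the grasp point, in m); y points along the fingers, z is the direction in which the jaws open and shut, and the axes are right-handed (so a half turn about y gives the same grasp; the last joint's range is limited). The gripper opens to 88 mm and grips with 3 to 60 N. Pads are 20 mm wide; open, the fingers measure 115 mm over their backs; the gripper's body (75 mm by 178 mm) begins 61 mm behind the grasp point.
Start: joints at [65.793, 5.22, 70.514, -0, 104.267, -3.249], TCP at [0.215, 0.56, 0.223] pointing down, gripper open.
Joint ranges: [-164.24, 164.24], [-49.07, 125.15], [9.68, 141.18], [-86.29, 266.29], [3.28, 154.24], [-151.56, 151.56]. Speed limits (degrees/s): [147.25, 147.25, 172.46, 180, 180, 180].

## Interface

Orientations are given as [roll, pitch, yaw] about the fixed x, y, z axes, in that order (R = Rz(yaw) Ry(pitch) Rx(roll)).
In Python, from rig import bot gives the robot as it stands.
- The arm moves only by the tool drive_tool, never from a script. Its argument "series" is a list of rows, each a list of 3 entries, a list of its own where there are three numbers: the finger opening in mm, from 0 to 87.8, then the shift along the tool's x, y, z in mm, then the turn, a rotation vector about the tool's x, y, z in degrees. In form: [[grip, [dx, dy, dz], [wx, wy, wz]], ...]. A call has exactly 5 rows; each row shifts and turns the commanded pose from where the row before left it, along the tool's axes as they then stand; what a row does not reach is not made up. A row lasts 1/10 s, in which the tool goes at most 50 mm and 8.59 degrees, less where a joint would pass 70% of its speed; a pose out of reach is approached as far as the arm can. A call is refused whole if a number of a shift passes 50 or a number of a turn 8.59, either way. A call with a gripper value outside its range is refused whole. The fingers move at their own pace and stop on an object; "newtons" is the grip in N (left out, the last holds). Time passes only in rows, so rows that do not move let the fingers close, or fill a call up. It gives the time, the measured TCP pose, the force and the opening at its end, in the units of the state.
- bot.observe(): the state, without advancing time (a new reading comes with each control period).
- bot.camera(name): name is "side" or "top"; returns (picture, depth): 384x512x3 uint8, blue, green, red; 384x512 float32, m along the optical axis (not along the pixel's ray), 0 where there is no reading.
- bot.camera_params(name): a dict with "fov_y" (degrees; the focal length in pixels is half the picture's height over the tangent of half this angle, whatever the lens; pixels are square), "cx", "cy" (the principal point, pixels), "D" ([k1, k2, p1, p2, k3] as OpenCV has them; the pictures are not rectified), "R" (3x3) and "t" (3): a world point X has camera coordinates R X + t. Camera axes: x right, y down, z forward; pixel columns grow to the right and rows downward; lengths in m; the calibration is good to about 2 mm. A picture is of the moment at which its call begins. camera_params takes no time and is no camera call.
- bot.sign_off(): hands the job in, once; it reports no verdict.
The state is a dict: "t": time; "q": joint angles; "joint_vel": joint speeds; "joint_efforts": joint torques, N m; "eef_pos": TCP position; "eef_rot": TCP orientation; "ft_force": force on the tool from outside, world axes, zero at the start; "wrist_torque": the same for the moment, N m; "opening": opening from 0.0 (shut) to 1.0 (fully open).
Only numpy, scipy, OpenCV 4.12 (cv2) and the standard library are available. Lean on these libraries where they do the work, as an engineer would, in place of code of your own. Each camera call takes 0.05 s, during which the arm holds its last target.

## Working session

There is one attempt and no reset: what is moved stays moved. The work goes in short steps, Python scripts to look and compute and a tool call to move; the robot and the scene stay as the last step left them, time stands still between calls to the robot, and variables do not carry over. Pictures are saved under pics/ and viewed, and the job is handed in when it is done.

Besides the shell and the picture viewer there is one more tool, called as name(argument=value, ...), one argument or row to a line, values as JSON. drive_tool: Moves the arm, as the interface text tells. Its arguments: {"type":"object","properties":{"series":{"type":"array"},"newtons":{"type":"number"}},"required":["series"]}

```bash
ls; mkdir -p pics; python3 - <<'E'
from rig import bot
import cv2,numpy as np
print(bot.observe(), bot.pinch_z)
for n in("side","top"):
    p,d=bot.camera(n); cv2.imwrite(f"pics/{n}0.png",p); np.save(f"{n}0.npy",d); print(n,bot.camera_params(n))
E
```

```text
pics
{'t': 0.0, 'q': array([ 6.57918388e+01,  5.26424270e+00,  7.05805652e+01, -9.57041823e-05,
        1.04266922e+02, -3.24947208e+00]), 'joint_vel': array([-0.00128926, -0.019136  ,  0.08335502,  0.00900972,  0.06289513,
        0.03076341]), 'joint_efforts': array([ 3.30584662e-04, -4.46455550e+01, -4.06446362e+01,  6.97369804e-02,
        2.91146454e-02, -1.30638346e-04]), 'eef_pos': array([0.21450696, 0.56003261, 0.22150799]), 'eef_rot': array([-9.01115559e+01,  6.24061821e-03, -2.09587187e+01]), 'ft_force': array([ 0.404736  ,  0.44058227, -0.1696021 ]), 'wrist_torque': array([ 0.00633338,  0.02378563, -0.0068875 ]), 'opening': 0.9997023385657807} 0.0187
side {'fov_y': 46.14103933698944, 'cx': 256.40752755330686, 'cy': 180.5050405026686, 'D': array([-0.1599197,  0.       ,  0.       ,  0.       ,  0.       ]), 'R': array([[-0.9536274 , -0.30022299, -0.02146932],
       [-0.15255645,  0.54360255, -0.82536222],
       [ 0.25946349, -0.78381275, -0.56419524]]), 't': array([0.45478143, 0.19093332, 1.3599825 ])}
top {'fov_y': 57.96120400660308, 'cx': 255.9350173014286, 'cy': 188.5929800939128, 'D': array([-0.10392844,  0.        ,  0.        ,  0.        ,  0.        ]), 'R': array([[ 0.02939908, -0.99949926,  0.01170113],
       [-0.9951683 , -0.03036478, -0.09337045],
       [ 0.093679  , -0.00889959, -0.99556268]]), 't': array([-0.02285353,  0.50594996,  1.05950765])}
```

View pics/side0.png

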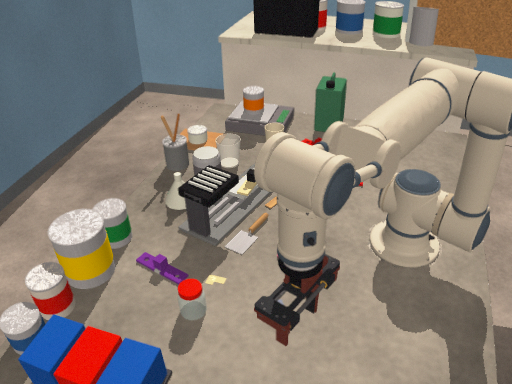

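View pics/top0.png

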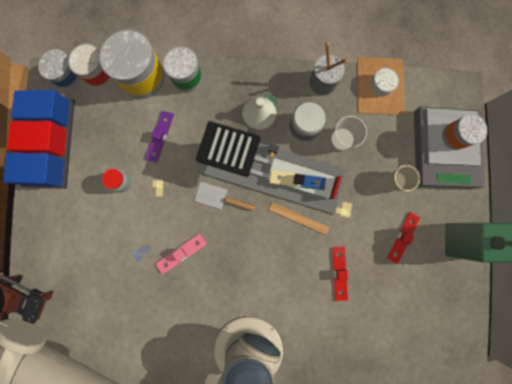

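The top view shows the bar at about px (300,180), blue end right and cream end left. The red plate is at (336,187) and the lamp head at (229,148). Next I'll enlarge this area.

```bash
cat > h.py <<'E'
import cv2,numpy as np
from rig import bot
def K(n):
    c=bot.camera_params(n); f=192/np.tan(np.radians(c['fov_y']/2))
    return np.array([[f,0,c['cx']],[0,f,c['cy']],[0,0,1]]),np.array(c['D'],float),np.array(c['R']),np.array(c['t'])
def ray(n,uv):
    k,D,R,t=K(n); p=cv2.undistortPoints(np.array(uv,float).reshape(-1,1,2),k,D).reshape(-1,2)
    return R.T@(-t),(np.c_[p,np.ones(len(p))])@R
def at_z(n,uv,z):
    o,d=ray(n,uv); return o+d*((z-o[2])/d[:,2])[:,None]
def proj(n,X):
    k,D,R,t=K(n); return cv2.projectPoints(np.array(X,float).reshape(-1,1,3),cv2.Rodrigues(R)[0],t,k,D)[0].reshape(-1,2)
def cloud(n,d):
    v,u=np.mgrid[0:384,0:512]; k,D,R,t=K(n)
    p=cv2.undistortPoints(np.stack([u,v],-1).reshape(-1,1,2).astype(float),k,D).reshape(384,512,2)
    c=np.dstack([p*d[...,None],d]); return (c-t)@R
def crop(src,dst,x0,y0,x1,y1,s):
    p=cv2.imread(src) if isinstance(src,str) else src
    cv2.imwrite(dst,cv2.resize(p[y0:y1,x0:x1],None,fx=s,fy=s,interpolation=cv2.INTER_CUBIC))
E
python3 - <<'E'
from h import *
crop("pics/top0.png","pics/topc.png",190,110,350,220,5)
crop("pics/side0.png","pics/sidec.png",160,120,320,260,5)
X=cloud("top",np.load("top0.npy"))
for uv in [(300,180),(308,180),(285,178),(325,184),(320,183),(230,140),(336,187),(260,180),(300,160)]: print(uv,X[uv[1],uv[0]].round(4))
E
```

```text
(300, 180) [ 0.5302 -0.1369  0.0854]
(308, 180) [ 0.5356 -0.1668  0.0474]
(285, 178) [ 0.5395 -0.0957  0.0477]
(325, 184) [ 0.5256 -0.2211  0.0411]
(320, 183) [ 0.5278 -0.2047  0.0444]
(230, 140) [0.625  0.0689 0.1669]
(336, 187) [ 0.5131 -0.2459  0.0814]
(260, 180) [ 0.5348 -0.0198  0.0156]
(300, 160) [ 0.6036 -0.1459  0.012 ]
```

View pics/topc.png

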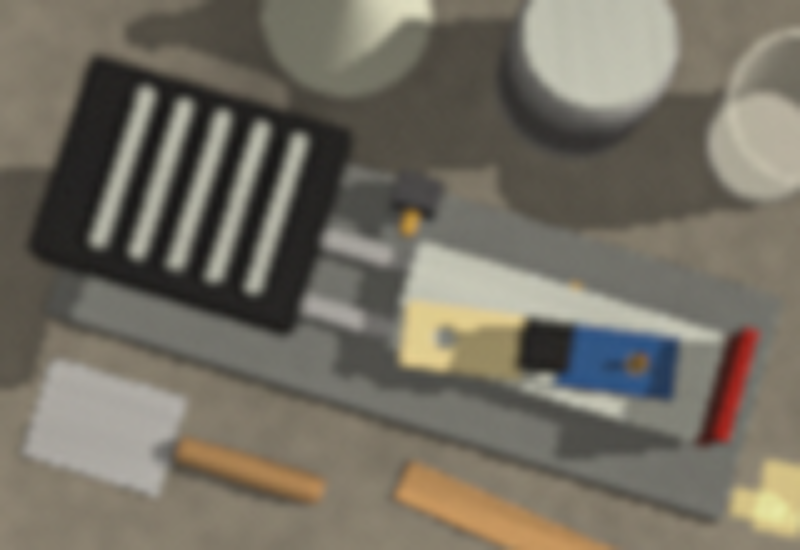

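View pics/sidec.png

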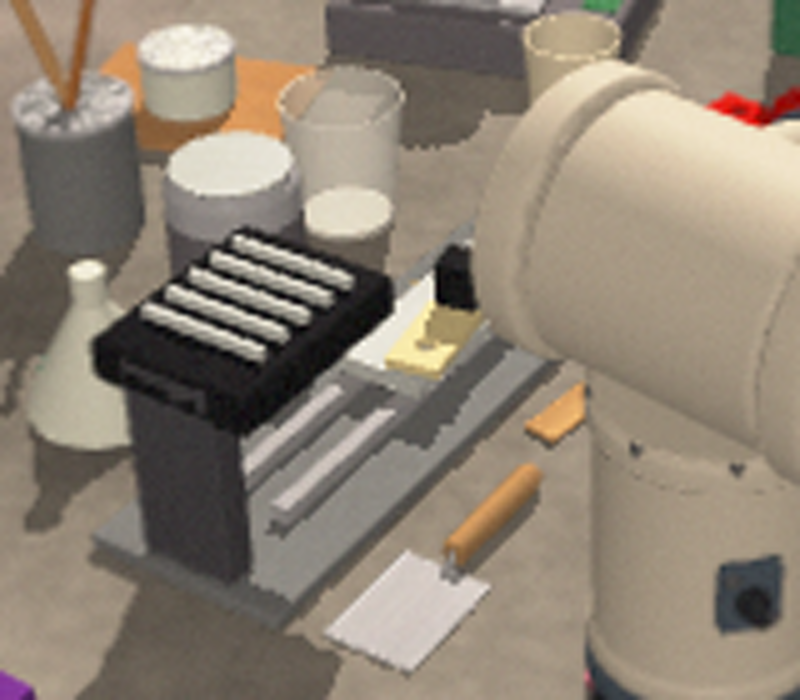

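The crop shows the pin tip in the blue eye at crop px (638,362), the cream eye at (447,337) and the block top at (547,345). The bar is turned a few degrees from the slide. Now I'll compute positions.

```bash
python3 - <<'E'
from h import *
P=cv2.imread("pics/top0.png"); X=cloud("top",np.load("top0.npy"))
def cp(x,y): return [190+(x+.5)/5-.5,110+(y+.5)/5-.5]
pin=at_z("top",[cp(638,362)],.063)[0]; ce=at_z("top",[cp(447,337)],.046)[0]
print("pin",pin.round(4),"cream",ce.round(4),"dist",np.linalg.norm((pin-ce)[:2]), "ang",np.degrees(np.arctan2(*(ce-pin)[1::-1])))
g=at_z("top",[cp(x,y) for x,y in[(523,322),(573,325),(570,370),(520,367)]],.08); print("block corners",g.round(4),g.mean(0).round(4))
b=at_z("top",[cp(x,y) for x,y in[(60,318),(718,520),(775,300)]],.012); print(b.round(4)); d=b[0]-b[1];print("base len/ang",np.linalg.norm(d),np.degrees(np.arctan2(d[1],d[0])),np.linalg.norm(b[2]-b[1]))
r=at_z("top",[cp(x,y) for x,y in[(757,330),(720,442),(742,328),(704,440)]],.083);print("plate",r.round(4));
for m,(zl,zh) in {"lamp":(.155,.19)}.items():
    M=(X[...,2]>zl)&(X[...,2]<zh); M[:, :190]=0;M[:,270:]=0;M[:110]=0;M[190:]=0
    q=X[M][:,:2].astype(np.float32); print(m,len(q),cv2.minAreaRect(q),np.median(X[M][:,2]))
# bar in depth
hsv=cv2.cvtColor(P,cv2.COLOR_BGR2HSV)
c=at_z("top",[cp(x,y) for x,y in[(405,302),(400,366),(672,398),(680,342)]],.046);print("bar corners",c.round(4),c.mean(0))
lc=at_z("top",[cp(x,y) for x,y in[(97,57),(350,130),(290,332),(35,255)]],.173);print("lamp corners",lc.round(4))
for i in range(4): e=lc[(i+1)%4]-lc[i]; print(np.linalg.norm(e),np.degrees(np.arctan2(e[1],e[0])))
E
```

```text
pin [ 0.5285 -0.1925  0.063 ] cream [ 0.5423 -0.0773  0.046 ] dist 0.11600445871494898 ang 83.16686010042606
block corners [[ 0.5483 -0.12    0.08  ]
 [ 0.5474 -0.15    0.08  ]
 [ 0.5204 -0.1486  0.08  ]
 [ 0.5212 -0.1187  0.08  ]] [ 0.5343 -0.1343  0.08  ]
[[ 0.5513  0.1661  0.012 ]
 [ 0.4355 -0.2545  0.012 ]
 [ 0.5774 -0.2904  0.012 ]]
base len/ang 0.4362993953227949 74.60861281181452 0.1463028025757539
plate [[ 0.5476 -0.2604  0.083 ]
 [ 0.4798 -0.2385  0.083 ]
 [ 0.5485 -0.2513  0.083 ]
 [ 0.4807 -0.2289  0.083 ]]
lamp 2381 ((0.6044437289237976, 0.07481791079044342), (0.1529277265071869, 0.12136224657297134), 74.33634948730469) 0.1674104925989953
bar corners [[ 0.5632 -0.0509  0.046 ]
 [ 0.5234 -0.0489  0.046 ]
 [ 0.5088 -0.2171  0.046 ]
 [ 0.5438 -0.2217  0.046 ]] [ 0.53480003 -0.13465697  0.046     ]
lamp corners [[ 0.6754  0.1284  0.173 ]
 [ 0.6384 -0.0121  0.173 ]
 [ 0.5258  0.0172  0.173 ]
 [ 0.5638  0.1571  0.173 ]]
0.14529255352310222 -104.74697399249887
0.11630373027022317 165.42720094732383
0.14501208625845655 74.80914522594703
0.11518153826927957 -14.429420704746411
```

drive_tool(
  series=[
    [50,[27.3,0,-26.7],[0,0,0]],
    [50,[27.3,0,-26.7],[0,0,0]],
    [50,[27.3,0,-26.7],[0,0,0]],
    [50,[27.3,0,-26.7],[0,0,0]],
    [50,[27.3,0,-26.7],[0,0,0]],
  ],
  newtons=30,
)

```text
t: 0.6
eef_pos: [0.2946, 0.3853, 0.2221]
eef_rot: [-90.0, 0.0, -20.9]
ft_force: [0.6, 0.1, -0.1]
opening: 0.59
```

drive_tool(
  series=[
    [50,[27.3,0,-26.7],[0,0,0]],
    [50,[27.3,0,-26.7],[0,0,0]],
    [50,[27.3,0,-26.7],[0,0,0]],
    [50,[27.3,0,-26.7],[0,0,0]],
    [50,[27.3,0,-26.7],[0,0,0]],
  ],
)

```text
t: 1.1
eef_pos: [0.3743, 0.2118, 0.2223]
eef_rot: [-90.0, 0.0, -20.9]
ft_force: [0.3, 0.1, 0.2]
opening: 0.572
```

drive_tool(
  series=[
    [50,[27.3,0,-26.7],[0,0,0]],
    [50,[27.3,0,-26.7],[0,0,0]],
    [50,[27.3,0,-26.7],[0,0,0]],
    [50,[27.3,0,-26.7],[0,0,0]],
    [50,[27.3,0,-26.7],[0,0,0]],
  ],
)

```text
t: 1.6
eef_pos: [0.454, 0.0383, 0.2223]
eef_rot: [-90.0, 0.0, -21.0]
ft_force: [0.4, -0.3, 0.2]
opening: 0.566
```

drive_tool(
  series=[
    [50,[27.3,0,-26.7],[0,0,0]],
    [50,[27.3,0,-26.7],[0,0,0]],
    [50,[27.3,0,-26.7],[0,0,0]],
    [50,[27.3,0,-26.7],[0,0,0]],
    [50,[27.3,0,-26.7],[0,0,0]],
  ],
)

```text
t: 2.1
eef_pos: [0.5338, -0.1352, 0.2221]
eef_rot: [-90.0, 0.0, -21.0]
ft_force: [0.8, 0.4, -0.6]
opening: 0.571
```

drive_tool(
  series=[
    [50,[0,0,0],[0,-7.6,0]],
    [50,[0,0,0],[0,-7.6,0]],
    [50,[0,30,0],[0,0,0]],
    [50,[0,30,0],[0,0,0]],
    [50,[0,0,0],[0,0,0]],
  ],
)

```text
t: 2.6
eef_pos: [0.5312, -0.133, 0.1571]
eef_rot: [-89.9, 0.5, -5.8]
ft_force: [-0.2, -0.6, -0.6]
opening: 0.568
```

```bash
python3 - <<'E'
from h import *
p,d=bot.camera("side"); cv2.imwrite("pics/side1.png",p); np.save("side1.npy",d)
o=bot.observe();print(o['eef_pos'],o['eef_rot'],o['q'].round(1))
print(proj("side",[[.534,-.134,.08],[.529,-.192,.064],o['eef_pos']]))
crop(p,"pics/side1c.png",180,80,340,220,5)
E
```

```text
[ 0.53213082 -0.13324297  0.16007377] [-89.93562305   0.31079061  -5.761332  ] [ -17.6   -2.6   84.8   -0.    98.1 -101.8]
[[251.79623438 172.00061713]
 [258.24810284 167.37077599]
 [251.60907497 152.26436651]]
```

View pics/side1c.png

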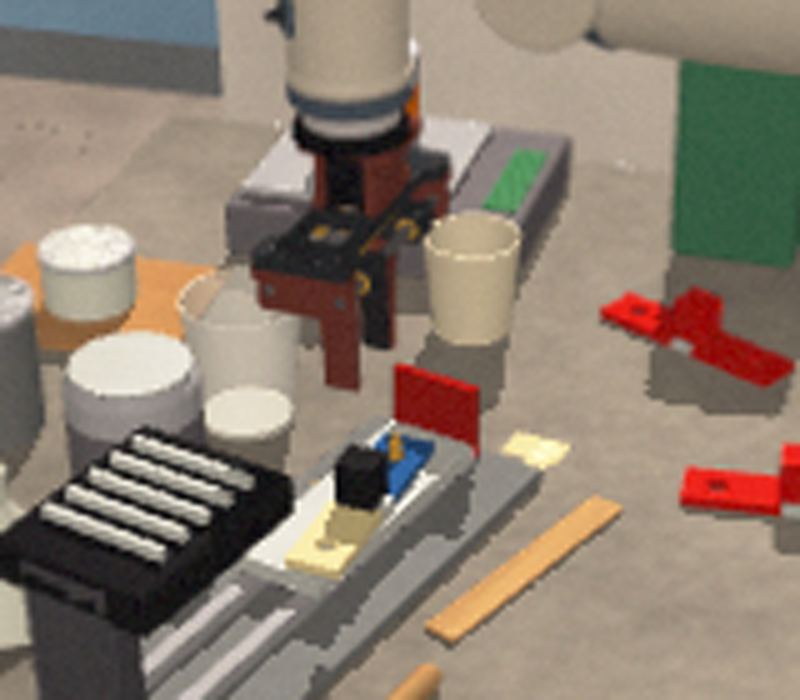

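The side view shows the open fingers above and clear of the block. The block top is at crop px (362,455) and the pin tip at (397,433), within about 1 px of the prediction. I'll triangulate with both cameras.

```bash
python3 - <<'E'
from h import *
crop("pics/side1.png","pics/s1z.png",225,140,285,200,12)
crop("pics/top0.png","pics/t0z.png",260,155,345,205,9)
E
```

```text
(no output)
```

View pics/s1z.png

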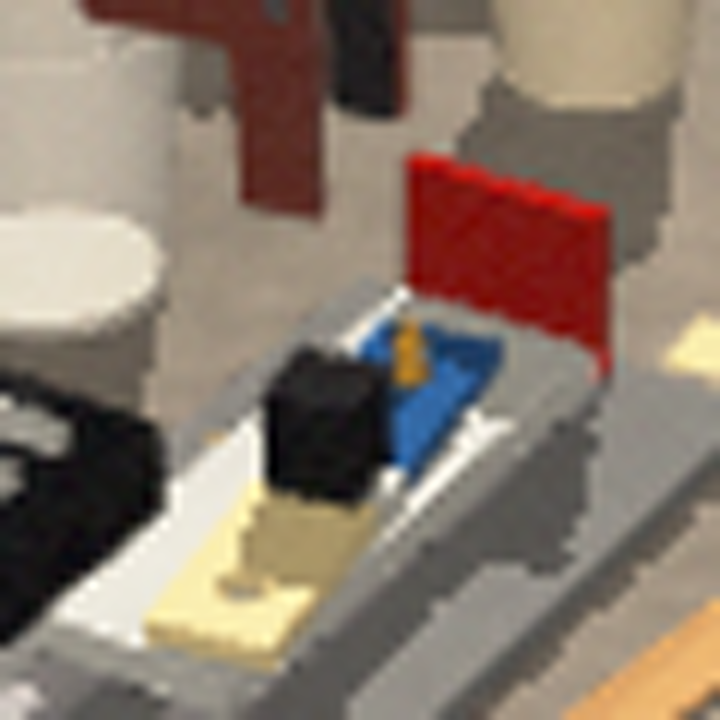

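View pics/t0z.png

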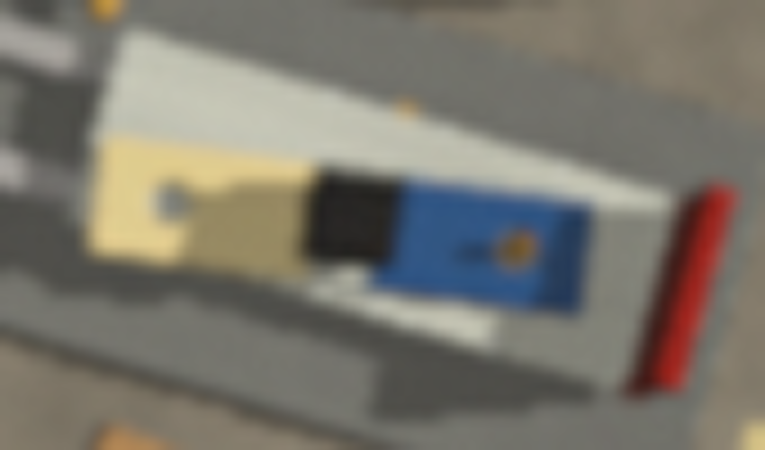

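```bash
python3 - <<'E'
from h import *
T=lambda x,y:[260+(x+.5)/9-.5,155+(y+.5)/9-.5]
S=lambda x,y:[225+(x+.5)/12-.5,140+(y+.5)/12-.5]
def tri(a,b):
    A=[];B=[]
    for n,uv in(("top",a),("side",b)):
        o,d=ray(n,[uv]);d=d[0]/np.linalg.norm(d[0]);P=np.eye(3)-np.outer(d,d);A.append(P);B.append(P@o)
    return np.linalg.lstsq(np.vstack(A),np.hstack(B),rcond=None)[0]
print("cam",[ (-K(n)[2].T@K(n)[3]).round(3) for n in("top","side")])
print("pin tri",tri(T(517,248),S(407,320)), "side@.064",at_z("side",[S(407,320)],.064),"top@.06",at_z("top",[T(517,248)],.06))
print("cream tri",tri(T(174,199),S(241,585)),at_z("side",[S(241,585)],.045),at_z("top",[T(174,199)],.045))
bs=at_z("side",[S(*q) for q in[(304,346),(390,372),(356,408),(265,392)]],.08);print("block side",bs.round(4),bs.mean(0))
bt=at_z("top",[T(*q) for q in[(320,172),(402,180),(391,260),(308,252)]],.08);print("block top",bt.round(4),bt.mean(0))
c=at_z("top",[T(*q) for q in[(102,138),(90,256),(578,312),(590,205)]],.046);print("bar",c.round(4),c.mean(0)); v=c[0]+c[1]-c[2]-c[3];print(np.degrees(np.arctan2(v[1],v[0])),np.linalg.norm(v)/2)
pl=at_z("side",[S(*q) for q in[(411,155),(608,208)]],.083);print("plate side (front/near edge?)",pl, np.linalg.norm(pl[0]-pl[1]))
dk=at_z("top",[T(*q) for q in[(125,30),(670,205)]],.038);v=dk[0]-dk[1];print("deck edge",dk,np.degrees(np.arctan2(v[1],v[0])))
E
```

```text
cam [array([0.405, 0.002, 1.102]), array([0.11 , 1.099, 0.935])]
pin tri [ 0.52744353 -0.19053045  0.07008951] side@.064 [[ 0.53056734 -0.1995792   0.064     ]] top@.06 [[ 0.52846168 -0.1924594   0.06      ]]
cream tri [ 0.54254074 -0.07690677  0.0483411 ] [[ 0.54371163 -0.0813993   0.045     ]] [[ 0.54341947 -0.07703606  0.045     ]]
block side [[ 0.5476 -0.1542  0.08  ]
 [ 0.5193 -0.1477  0.08  ]
 [ 0.523  -0.127   0.08  ]
 [ 0.5508 -0.1279  0.08  ]] [ 0.5351903  -0.13921982  0.08      ]
block top [[ 0.5494 -0.1227  0.08  ]
 [ 0.5476 -0.15    0.08  ]
 [ 0.5208 -0.1468  0.08  ]
 [ 0.5226 -0.1192  0.08  ]] [ 0.53508257 -0.13467199  0.08      ]
bar [[ 0.5635 -0.0518  0.046 ]
 [ 0.5228 -0.0487  0.046 ]
 [ 0.5087 -0.2164  0.046 ]
 [ 0.5458 -0.2202  0.046 ]] [ 0.53522249 -0.13428804  0.046     ]
84.58636931676791 0.1687572368528163
plate side (front/near edge?) [[ 0.54815222 -0.26154093  0.083     ]
 [ 0.48153778 -0.24758178  0.083     ]] 0.06806130981887236
deck edge [[ 0.60275795 -0.05926049  0.038     ]
 [ 0.54775119 -0.24988822  0.038     ]] 73.90419036876656
```

drive_tool(
  series=[
    [50,[3,25,-2],[0,0,0]],
    [50,[0,25,0],[0,0,0]],
    [50,[0,25,0],[0,0,0]],
    [50,[0,10,0],[0,0,0]],
    [50,[0,0,0],[0,0,0]],
  ],
)

```text
t: 3.15
eef_pos: [0.536, -0.1358, 0.0775]
eef_rot: [-90.0, 0.1, -5.8]
ft_force: [-0.7, -0.2, 0.2]
opening: 0.57
```

```bash
python3 - <<'E'
from h import *
p,d=bot.camera("side"); 
o=bot.observe();print(o['eef_pos'],o['eef_rot'],o['ft_force'])
crop(p,"pics/s2z.png",225,130,285,190,12)
p,d=bot.camera("top"); crop(p,"pics/t2z.png",260,140,345,205,9)
E
```

```text
[ 0.53664465 -0.13604171  0.07883082] [-9.00094567e+01 -4.23154419e-02 -5.75780457e+00] [ 0.69318208  0.43459051 -0.06540106]
```

View pics/s2z.png

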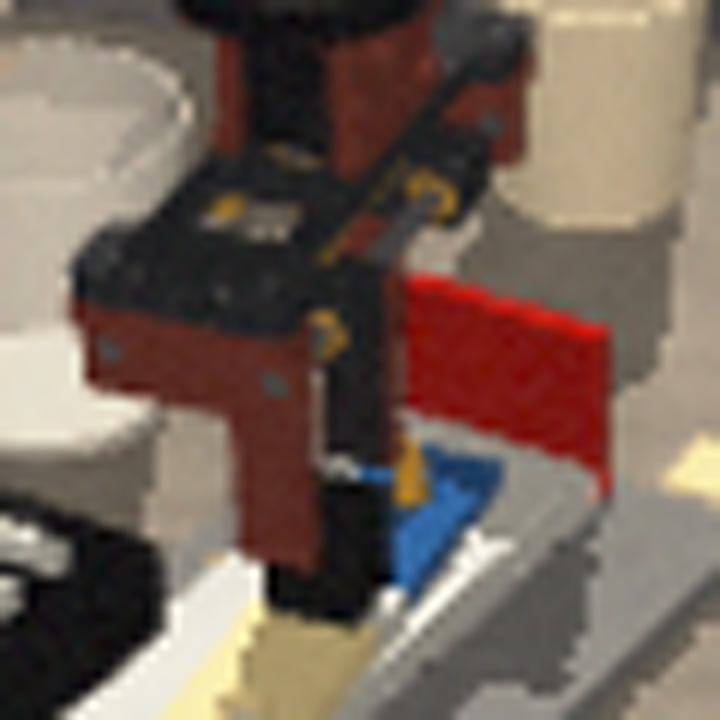

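View pics/t2z.png

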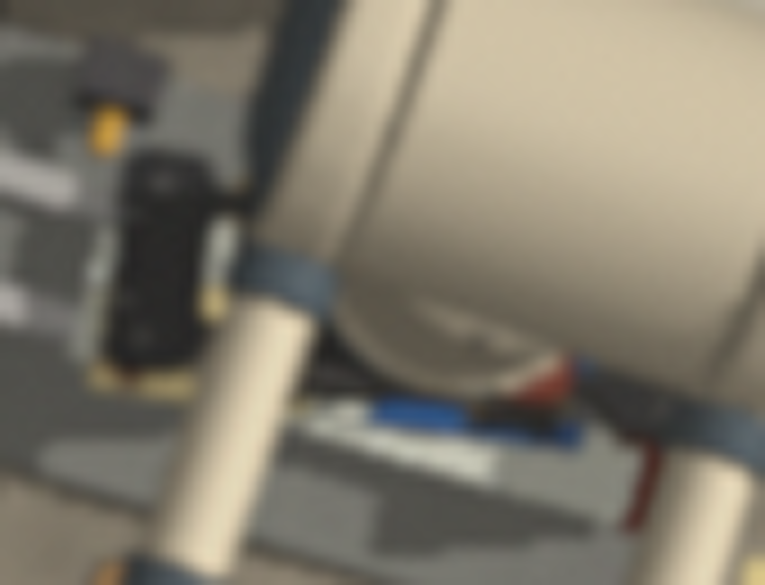

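```bash
python3 - <<'E'
from h import *
o=np.array([.5366,-.1360,.0788]); z=np.array([.1,.995,0]);x=np.array([.995,-.1,0])
q=[o+z*38+0*x if 0 else o+z*s+x*e for s in(.025,.0385) for e in(-.01,.01)]
print((((proj("side",q)-[225,130]+.5)*12-.5)).round())
c=np.array([.535,-.1355,.08]);print((((proj("side",[c+z*a+x*b for a in(-.015,.015) for b in(-.015,.015)])-[225,130]+.5)*12-.5)).round())
E
```

```text
[[318. 560.]
 [254. 546.]
 [298. 585.]
 [234. 570.]]
[[394. 490.]
 [299. 470.]
 [352. 544.]
 [257. 523.]]
```

drive_tool(
  series=[
    [50,[-1,12,0],[0,0,0]],
    [50,[0,11,0],[0,0,0]],
    [50,[0,4,0],[0,0,0]],
    [50,[0,0,0],[0,0,0]],
    [50,[0,0,0],[0,0,0]],
  ],
)

```text
t: 3.75
eef_pos: [0.5352, -0.1358, 0.0505]
eef_rot: [-90.0, 0.0, -5.8]
ft_force: [0.2, 0.0, 0.2]
opening: 0.572
```

drive_tool(
  series=[
    [35,[0,0,0],[0,0,0]],
    [28,[0,0,0],[0,0,0]],
    [20,[0,0,0],[0,0,0]],
    [20,[0,0,0],[0,0,0]],
    [20,[0,0,0],[0,0,0]],
  ],
  newtons=30,
)

```text
t: 4.25
eef_pos: [0.5355, -0.1361, 0.051]
eef_rot: [-90.0, -0.0, -5.8]
ft_force: [-0.1, -0.7, 1.4]
opening: 0.34
```

drive_tool(
  series=[
    [20,[0,-8,0],[0,0,0]],
    [20,[0,-10,0],[0,0,0]],
    [20,[0,-12,0],[0,0,0]],
    [20,[0,-12,0],[0,0,0]],
    [20,[0,0,0],[0,0,0]],
  ],
)

```text
t: 4.75
eef_pos: [0.5366, -0.1362, 0.0958]
eef_rot: [-90.1, -0.3, -5.8]
ft_force: [-0.1, 0.7, -1.9]
opening: 0.337
```

drive_tool(
  series=[
    [20,[0,-15,0],[0,0,0]],
    [20,[0,-15,0],[0,0,0]],
    [20,[0,-15,0],[0,0,0]],
    [20,[0,0,0],[0,0,0]],
    [20,[0,0,0],[0,0,0]],
  ],
)

```text
t: 5.25
eef_pos: [0.5356, -0.136, 0.1383]
eef_rot: [-90.0, -0.1, -5.8]
ft_force: [0.3, -0.5, -3.0]
opening: 0.342
```

```bash
python3 - <<'E'
from h import *
p,d=bot.camera("side"); 
o=bot.observe();print(o['eef_pos'],o['eef_rot'],o['ft_force'],o['q'].round(1))
crop(p,"pics/s3.png",180,80,340,220,5)
E
```

```text
[ 0.53522031 -0.13579338  0.13742948] [-8.99955439e+01  1.18363675e-02 -5.75458994e+00] [-0.22909049 -0.2813656  -1.96373261] [ -17.8   -2.2   86.6    0.    95.5 -102. ]
```

View pics/s3.png

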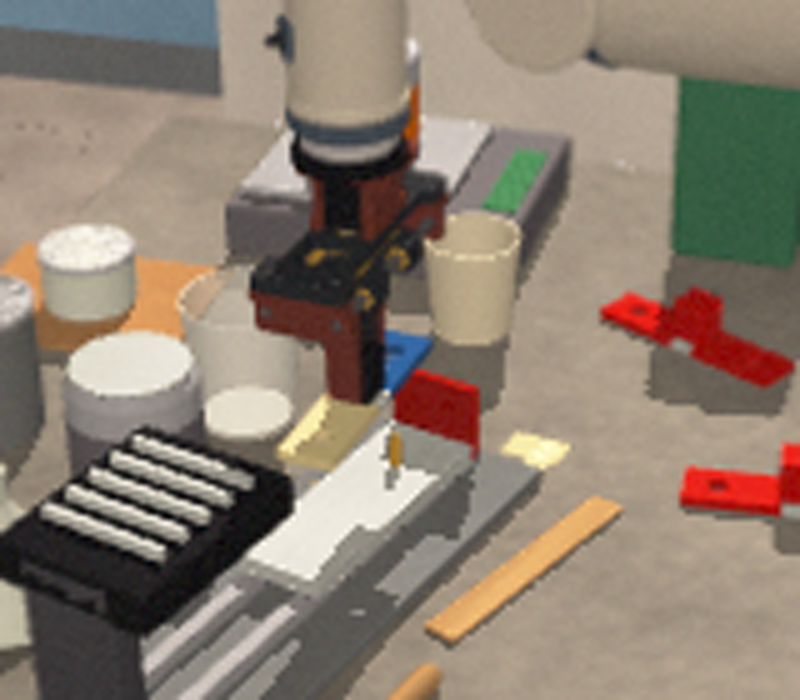

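drive_tool(
  series=[
    [20,[0,0,0],[0,4,0]],
    [20,[0,0,0],[0,8,0]],
    [20,[0,0,0],[0,8,0]],
    [20,[0,0,0],[0,8,0]],
    [20,[0,0,0],[0,8,0]],
  ],
)

```text
t: 5.8
eef_pos: [0.5348, -0.1357, 0.1363]
eef_rot: [-90.1, 0.1, -42.1]
ft_force: [0.7, 0.5, -2.3]
opening: 0.34
```

drive_tool(
  series=[
    [20,[0,0,0],[0,8,0]],
    [20,[0,0,0],[0,8,0]],
    [20,[0,0,0],[0,8,0]],
    [20,[0,0,0],[0,8,0]],
    [20,[0,0,0],[0,8,0]],
  ],
)

```text
t: 6.3
eef_pos: [0.5348, -0.1357, 0.1363]
eef_rot: [-90.1, 0.1, -82.1]
ft_force: [0.1, 0.4, -1.5]
opening: 0.339
```

drive_tool(
  series=[
    [20,[0,0,0],[0,8,0]],
    [20,[0,0,0],[0,8,0]],
    [20,[0,0,0],[0,8,0]],
    [20,[0,0,0],[0,8,0]],
    [20,[0,0,0],[0,8,0]],
  ],
)

```text
t: 6.8
eef_pos: [0.5348, -0.1357, 0.1363]
eef_rot: [-90.1, -0.0, -122.1]
ft_force: [0.2, -0.4, -2.5]
opening: 0.342
```

drive_tool(
  series=[
    [20,[0,0,0],[0,8,0]],
    [20,[0,0,0],[0,8,0]],
    [20,[0,0,0],[0,8,0]],
    [20,[0,0,0],[0,8,0]],
    [20,[0,0,0],[0,8,0]],
  ],
)

```text
t: 7.3
eef_pos: [0.5347, -0.1357, 0.1363]
eef_rot: [-90.1, -0.1, -162.1]
ft_force: [-0.9, 0.1, -1.8]
opening: 0.337
```

drive_tool(
  series=[
    [20,[0,0,0],[0,8,0]],
    [20,[0,0,0],[0,8,0]],
    [20,[0,0,0],[0,8,0]],
    [20,[0,0,0],[0,8,0]],
    [20,[0,0,0],[0,1.7,0]],
  ],
)

```text
t: 7.8
eef_pos: [0.5348, -0.1357, 0.1364]
eef_rot: [-90.0, -0.1, 164.4]
ft_force: [0.3, 0.8, -2.4]
opening: 0.337
```

```bash
python3 - <<'E'
from h import *
p,d=bot.camera("side"); cv2.imwrite("pics/side4.png",p)
o=bot.observe();print(o['eef_pos'],o['eef_rot'],o['ft_force'],o['q'].round(1))
crop(p,"pics/s4.png",180,80,340,220,5)
p,d=bot.camera("top"); crop(p,"pics/t4.png",190,110,350,220,5);cv2.imwrite("pics/top4.png",p)
E
```

```text
[ 0.53487395 -0.13572375  0.13663719] [-9.00044880e+01 -9.53150566e-02  1.64500649e+02] [ 1.14908974  0.74633836 -1.70162482] [-17.8  -2.1  86.7   0.   95.5  87.7]
```

View pics/s4.png

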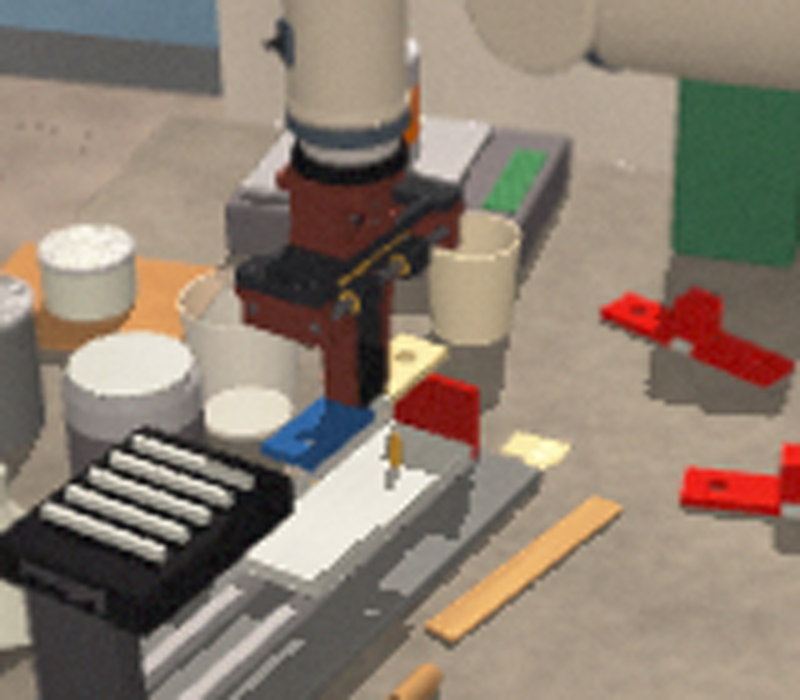

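View pics/t4.png

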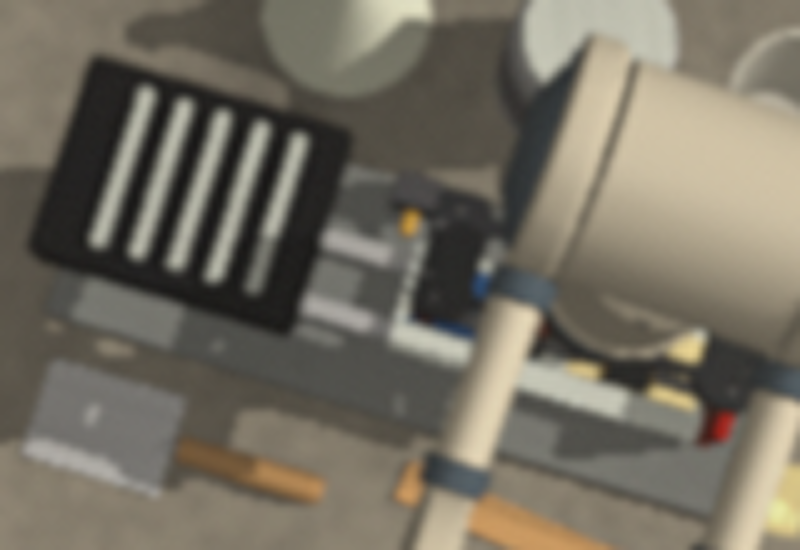

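```bash
python3 - <<'E'
from h import *
crop("pics/side4.png","pics/s4z.png",220,130,280,190,12)
p=proj("side",[[.5349+s*.06*np.cos(np.radians(74.5)),-.1357+s*.06*np.sin(np.radians(74.5)),.1316] for s in(1,-1)])
print((p-[220,130]+.5)*12-.5)
E
```

```text
[[260.71884513 451.58916182]
 [494.82913655 260.69385356]]
```

View pics/s4z.png

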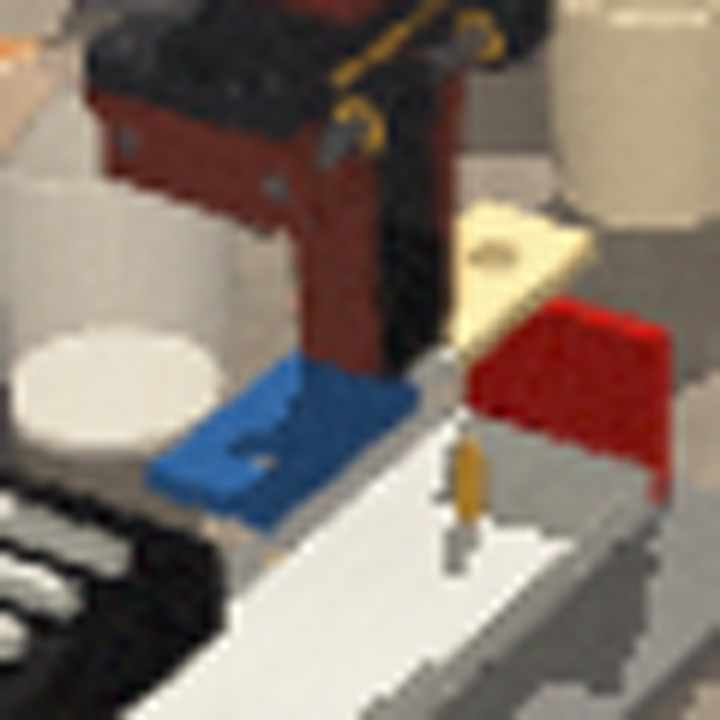

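```bash
python3 - <<'E'
from h import *
for P in [(.5295,-.1953),(.5295,-.1975),(.5285,-.194)]:
    p=proj("side",[[*P,.064],[*P,.038]]); print(P,((p-[220,130]+.5)*12-.5).round())
E
```

```text
(0.5295, -0.1953) [[466. 448.]
 [468. 521.]]
(0.5295, -0.1975) [[468. 444.]
 [470. 517.]]
(0.5285, -0.194) [[468. 451.]
 [470. 523.]]
```

drive_tool(
  series=[
    [20,[-10.8,0,0],[0,0,0]],
    [20,[0,17,0],[0,0,0]],
    [20,[0,17,0],[0,0,0]],
    [20,[0,14,0],[0,0,0]],
    [20,[0,0,0],[0,0,0]],
  ],
)

```text
t: 8.4
eef_pos: [0.5446, -0.1384, 0.0866]
eef_rot: [-90.0, -0.3, 164.6]
ft_force: [-0.5, 0.3, -3.0]
opening: 0.341
```

```bash
python3 - <<'E'
from h import *
p,d=bot.camera("side"); cv2.imwrite("pics/side5.png",p)
o=bot.observe();print(o['eef_pos'],o['eef_rot'],o['ft_force'])
crop(p,"pics/s5z.png",220,130,280,190,12)
p,d=bot.camera("top"); crop(p,"pics/t5z.png",260,140,345,205,9)
e=o['eef_pos'];zz=e[2]-.051+.046
p=proj("side",[[e[0]+s*.06*np.cos(np.radians(74.5)),e[1]+s*.06*np.sin(np.radians(74.5)),zz] for s in(1,-1)]);print((p-[220,130]+.5)*12-.5,zz)
E
```

```text
[ 0.54518739 -0.13857434  0.08823144] [-9.00051854e+01 -1.55850690e-01  1.64587871e+02] [ 0.10960814 -0.17351318 -2.01888121]
[[236.44491927 585.69086535]
 [467.13691375 391.61138131]] 0.08323144075394473
```

View pics/s5z.png

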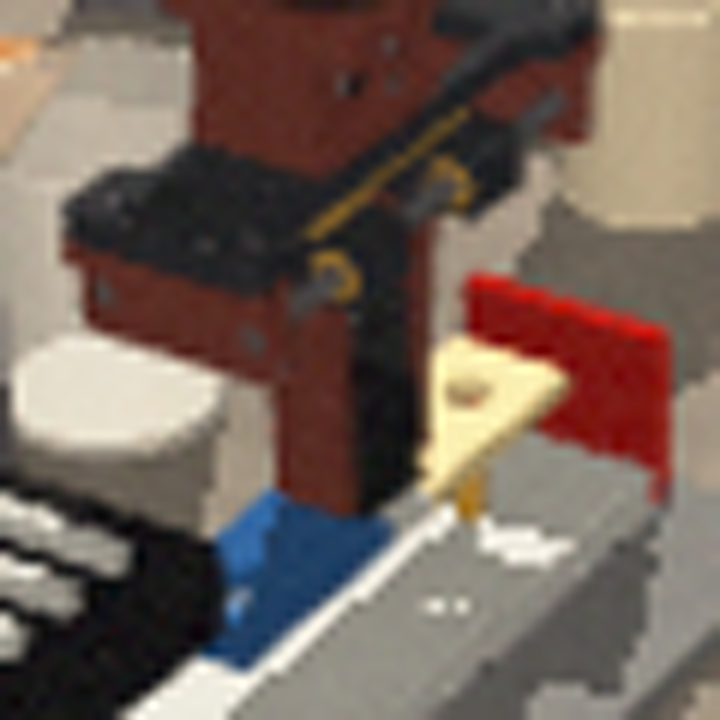

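View pics/t5z.png

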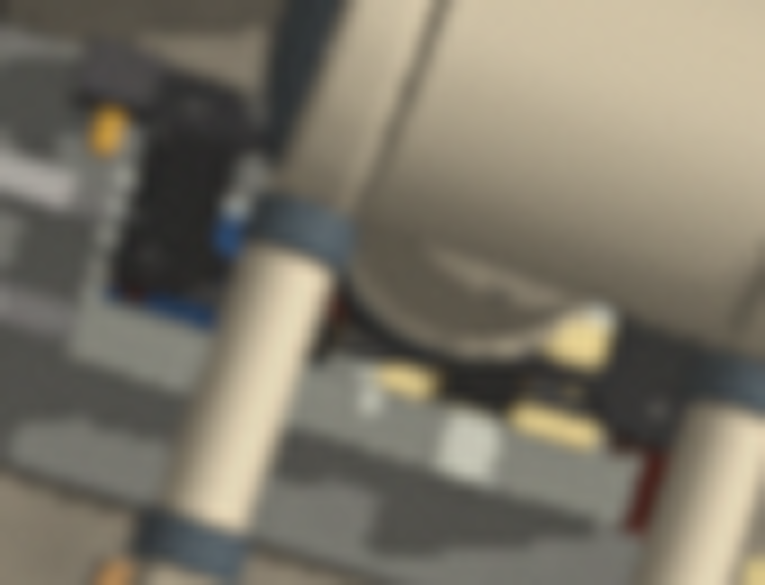

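drive_tool(
  series=[
    [20,[0,4,0],[0,0,0]],
    [20,[0,4,0],[0,0,0]],
    [20,[0,4,0],[0,0,0]],
    [20,[0,4,0],[0,0,0]],
    [20,[0,0,0],[0,0,0]],
  ],
)

```text
t: 9.0
eef_pos: [0.5453, -0.1386, 0.0728]
eef_rot: [-90.0, -0.1, 164.5]
ft_force: [0.4, 0.6, -2.8]
opening: 0.344
```

drive_tool(
  series=[
    [20,[0,4,0],[0,0,0]],
    [20,[0,4,0],[0,0,0]],
    [20,[0,0,0],[0,0,0]],
    [20,[0,0,0],[0,0,0]],
    [20,[0,0,0],[0,0,0]],
  ],
)

```text
t: 9.5
eef_pos: [0.5458, -0.1388, 0.0658]
eef_rot: [-90.0, 0.0, 164.5]
ft_force: [0.4, 0.1, -1.3]
opening: 0.338
```

drive_tool(
  series=[
    [20,[0,4,0],[0,0,0]],
    [20,[0,3,0],[0,0,0]],
    [20,[0,3,0],[0,0,0]],
    [20,[0,0,0],[0,0,0]],
    [20,[0,0,0],[0,0,0]],
  ],
)

```text
t: 10.0
eef_pos: [0.5456, -0.1387, 0.0554]
eef_rot: [-90.0, -0.0, 164.5]
ft_force: [1.1, -0.3, -1.7]
opening: 0.34
```

drive_tool(
  series=[
    [20,[0,2,0],[0,0,0]],
    [20,[0,1.5,0],[0,0,0]],
    [20,[0,1,0],[0,0,0]],
    [20,[0,0,0],[0,0,0]],
    [20,[0,0,0],[0,0,0]],
  ],
)

```text
t: 10.5
eef_pos: [0.5457, -0.1387, 0.0511]
eef_rot: [-90.0, 0.0, 164.5]
ft_force: [-0.2, 0.8, -2.3]
opening: 0.337
```

```bash
python3 - <<'E'
from h import *
p,d=bot.camera("side"); 
o=bot.observe();print(o['eef_pos'],o['eef_rot'],o['ft_force'])
crop(p,"pics/s6z.png",220,130,280,190,12)
E
```

```text
[ 0.54569124 -0.13872531  0.05110548] [-8.99995940e+01 -1.16138858e-03  1.64541679e+02] [-0.06095959  0.69463801 -2.40191525]
```

View pics/s6z.png

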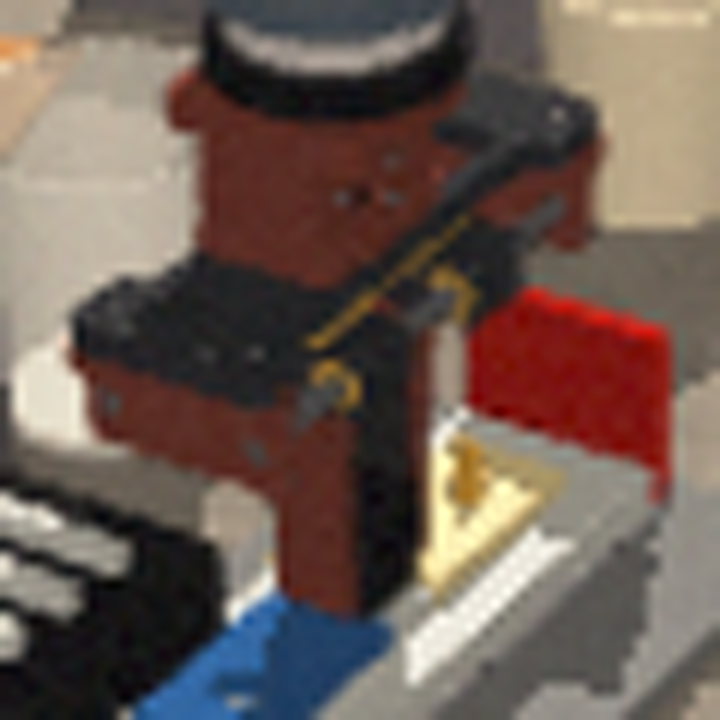

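drive_tool(
  series=[
    [20,[0,0.6,0],[0,0,0]],
    [20,[0,0.4,0],[0,0,0]],
    [20,[0,0,0],[0,0,0]],
    [20,[0,0,0],[0,0,0]],
    [20,[0,0,0],[0,0,0]],
  ],
)

```text
t: 11.05
eef_pos: [0.5458, -0.1388, 0.051]
eef_rot: [-90.0, 0.0, 164.5]
ft_force: [-4.0, 1.0, 5.8]
opening: 0.341
```

drive_tool(
  series=[
    [34,[0,0,0],[0,0,0]],
    [40,[0,0,0],[0,0,0]],
    [46,[0,0,0],[0,0,0]],
    [46,[0,0,0],[0,0,0]],
    [46,[0,0,0],[0,0,0]],
  ],
)

```text
t: 11.55
eef_pos: [0.5457, -0.1387, 0.0499]
eef_rot: [-90.0, -0.0, 164.5]
ft_force: [-0.1, -0.1, -0.5]
opening: 0.525
```

drive_tool(
  series=[
    [46,[0,-5,0],[0,0,0]],
    [46,[0,-10,0],[0,0,0]],
    [46,[0,-20,0],[0,0,0]],
    [46,[0,-30,0],[0,0,0]],
    [46,[0,0,0],[0,0,0]],
  ],
)

```text
t: 12.05
eef_pos: [0.5481, -0.1395, 0.1213]
eef_rot: [-90.0, 0.5, 164.5]
ft_force: [0.2, 0.4, 0.2]
opening: 0.524
```

```bash
python3 - <<'E'
from h import *
p,d=bot.camera("side"); 
o=bot.observe();print(o['eef_pos'],o['eef_rot'],o['ft_force'])
crop(p,"pics/s7.png",180,80,340,220,5)
E
```

```text
[ 0.54728137 -0.13922577  0.1187408 ] [-89.98662632   0.35046268 164.54183015] [-0.57026518  0.07758753  0.11503382]
```

View pics/s7.png

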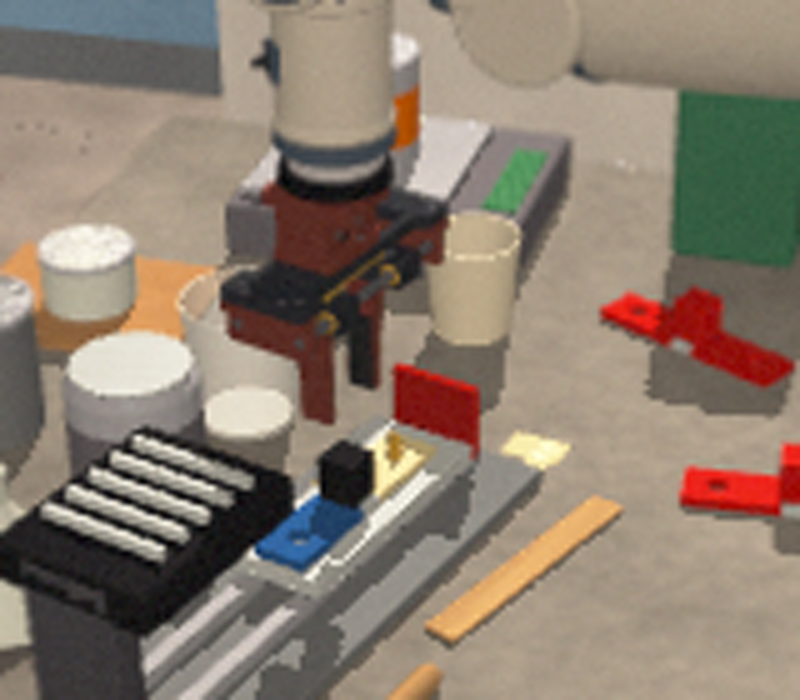

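The bar sits flat on the pin at crop px (397,450), with the blue end (310,530) towards the lamp and in line with it. Next I'll shut the fingers and go behind the plate.

drive_tool(
  series=[
    [30,[2,0,30],[0,0,0]],
    [10,[0,0,30],[0,0,0]],
    [0,[0,0,30],[0,0,0]],
    [0,[0,0,30],[0,0,0]],
    [0,[0,0,30],[0,0,0]],
  ],
)

```text
t: 12.6
eef_pos: [0.5029, -0.2836, 0.114]
eef_rot: [-90.0, -0.1, 164.5]
ft_force: [0.7, -1.2, 0.1]
opening: 0.111
```

drive_tool(
  series=[
    [0,[0,0,0],[0,0,0]],
    [0,[0,0,0],[0,0,0]],
    [0,[0,0,0],[0,0,0]],
    [0,[0,0,0],[0,0,0]],
    [0,[0,0,0],[0,0,0]],
  ],
)

```text
t: 13.1
eef_pos: [0.5042, -0.2818, 0.1151]
eef_rot: [-90.0, 0.0, 164.6]
ft_force: [0.4, 0.3, -0.3]
opening: 0.003
```

```bash
python3 - <<'E'
from h import *
p,d=bot.camera("side"); 
o=bot.observe();print(o['eef_pos'],o['eef_rot'],o['ft_force'])
crop(p,"pics/s8.png",180,80,340,220,5)
p,d=bot.camera("top"); crop(p,"pics/t8.png",240,110,430,250,4)
E
```

```text
[ 0.50412512 -0.281983    0.11519261] [-9.00042083e+01  8.78731895e-03  1.64612481e+02] [-1.27717242  0.86970432 -0.01526783]
```

View pics/s8.png

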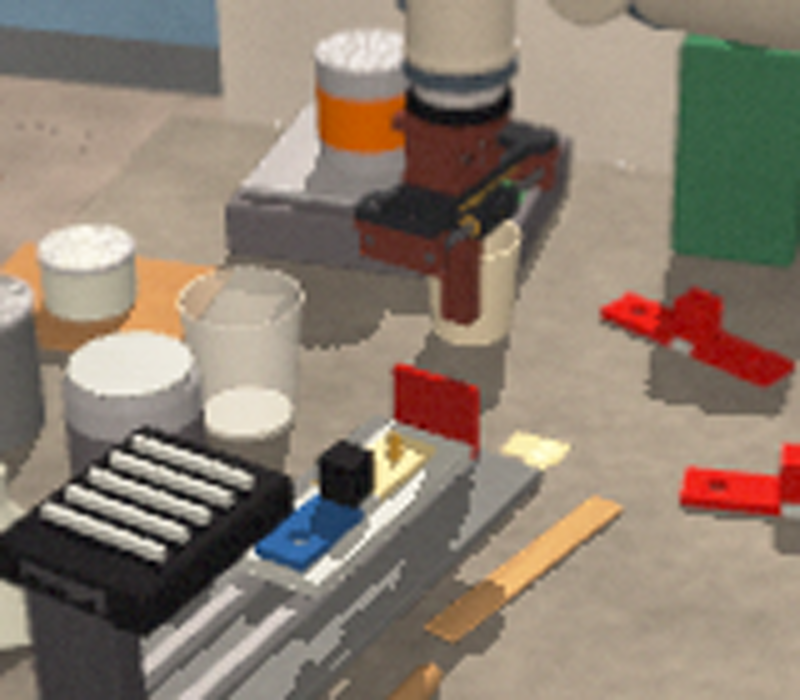

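View pics/t8.png

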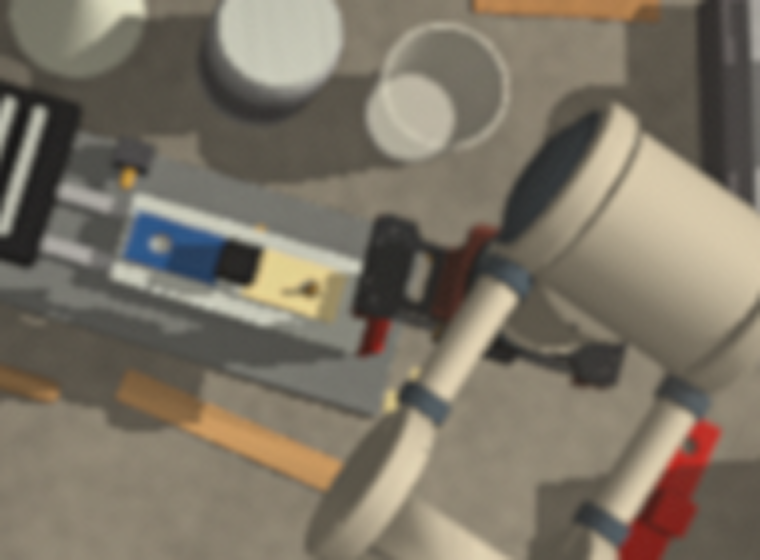

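The side view shows the shut fingers behind the red plate, tip at crop px (460,320). The top view confirms the bar lies in line with the slide. I'll descend and then push.

drive_tool(
  series=[
    [0,[0,20,0],[0,0,0]],
    [0,[0,20,0],[0,0,0]],
    [0,[0,20,0],[0,0,0]],
    [0,[0,9,0],[0,0,0]],
    [0,[0,0,0],[0,0,0]],
  ],
)

```text
t: 13.7
eef_pos: [0.5031, -0.2821, 0.0446]
eef_rot: [-90.1, -0.2, 164.6]
ft_force: [-0.9, -0.1, 0.4]
opening: 0.003
```

drive_tool(
  series=[
    [0,[0,0,-5],[0,0,0]],
    [0,[0,0,-5],[0,0,0]],
    [0,[0,0,-5],[0,0,0]],
    [0,[0,0,-5],[0,0,0]],
    [0,[0,0,-5],[0,0,0]],
  ],
)

```text
t: 14.2
eef_pos: [0.511, -0.2588, 0.0471]
eef_rot: [-89.9, 0.1, 164.5]
ft_force: [-0.3, -2.4, 2.2]
opening: 0.008
```

drive_tool(
  series=[
    [0,[0,0,-5],[0,0,0]],
    [0,[0,0,-5],[0,0,0]],
    [0,[0,0,-5],[0,0,0]],
    [0,[0,0,-5],[0,0,0]],
    [0,[0,0,-5],[0,0,0]],
  ],
)

```text
t: 14.7
eef_pos: [0.5172, -0.2342, 0.0462]
eef_rot: [-90.0, 0.0, 164.5]
ft_force: [-0.3, -2.4, 2.4]
opening: 0.008
```

```bash
python3 - <<'E'
from h import *
p,d=bot.camera("side"); 
o=bot.observe();print(o['eef_pos'],o['eef_rot'],o['ft_force'])
crop(p,"pics/s9.png",180,80,340,220,5)
E
```

```text
[ 0.51735677 -0.23331599  0.04600555] [-9.00504986e+01 -1.97221816e-02  1.64573401e+02] [0.21292824 0.16376125 0.14815283]
```

View pics/s9.png

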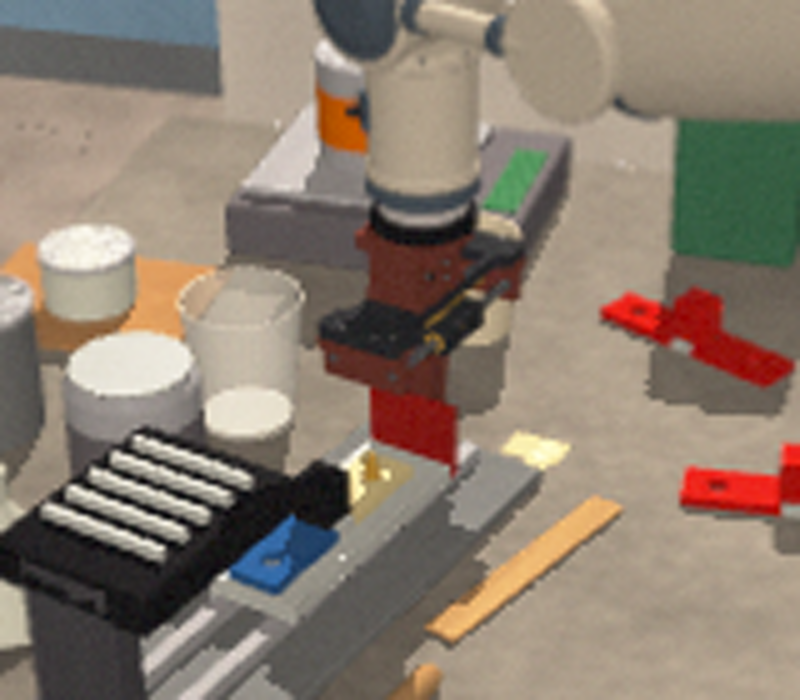

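drive_tool(
  series=[
    [0,[0,0,-6],[0,0,0]],
    [0,[0,0,-6],[0,0,0]],
    [0,[0,0,-6],[0,0,0]],
    [0,[0,0,-6],[0,0,0]],
    [0,[0,0,-6],[0,0,0]],
  ],
)

```text
t: 15.25
eef_pos: [0.5251, -0.2051, 0.0459]
eef_rot: [-90.0, -0.0, 164.5]
ft_force: [-0.2, -2.4, -0.3]
opening: 0.005
```

drive_tool(
  series=[
    [0,[0,0,-6],[0,0,0]],
    [0,[0,0,-6],[0,0,0]],
    [0,[0,0,-6],[0,0,0]],
    [0,[0,0,-5],[0,0,0]],
    [0,[0,0,-5],[0,0,0]],
  ],
)

```text
t: 15.75
eef_pos: [0.5325, -0.1782, 0.0459]
eef_rot: [-90.0, -0.0, 164.5]
ft_force: [-1.0, -1.9, -1.1]
opening: 0.005
```

drive_tool(
  series=[
    [0,[0,0,-4],[0,0,0]],
    [0,[0,0,-4],[0,0,0]],
    [0,[0,0,-4],[0,0,0]],
    [0,[0,0,-3],[0,0,0]],
    [0,[0,0,-3],[0,0,0]],
  ],
)

```text
t: 16.25
eef_pos: [0.5372, -0.1616, 0.0461]
eef_rot: [-89.9, -0.0, 164.5]
ft_force: [-3.2, -9.3, -1.1]
opening: 0.0
```

```bash
python3 - <<'E'
from h import *
p,d=bot.camera("side"); 
o=bot.observe();print(o['eef_pos'],o['eef_rot'],o['ft_force'])
crop(p,"pics/s10.png",180,80,340,220,5)
E
```

```text
[ 0.53716292 -0.16171654  0.04610969] [-8.98966243e+01 -1.24205002e-02  1.64528119e+02] [-1.27484815 -2.54626363 -0.96528089]
```

View pics/s10.png

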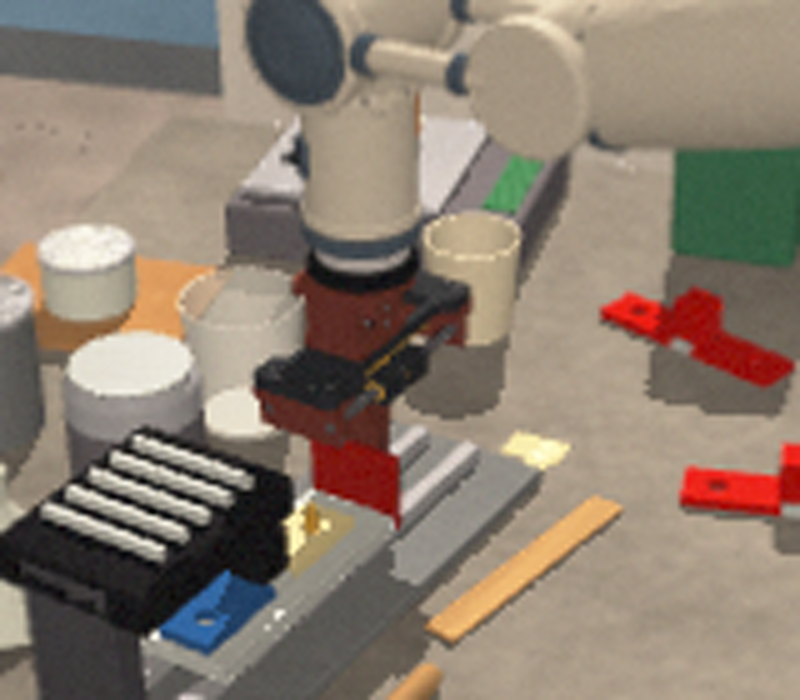

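drive_tool(
  series=[
    [0,[0,0,-2],[0,0,0]],
    [0,[0,0,-2],[0,0,0]],
    [0,[0,0,-2],[0,0,0]],
    [0,[0,0,-1.5],[0,0,0]],
    [0,[0,0,0],[0,0,0]],
  ],
)

```text
t: 16.8
eef_pos: [0.5397, -0.1535, 0.0464]
eef_rot: [-90.1, 0.0, 164.6]
ft_force: [-0.6, 0.6, -0.2]
opening: 0.005
```

drive_tool(
  series=[
    [0,[0,0,-1],[0,0,0]],
    [0,[0,0,-1],[0,0,0]],
    [0,[0,0,-1],[0,0,0]],
    [0,[0,0,0],[0,0,0]],
    [0,[0,0,0],[0,0,0]],
  ],
)

```text
t: 17.3
eef_pos: [0.5402, -0.152, 0.0464]
eef_rot: [-89.9, 0.0, 164.5]
ft_force: [-1.2, -4.9, 1.4]
opening: 0.007
```

drive_tool(
  series=[
    [0,[0,0,-1],[0,0,0]],
    [0,[0,0,-1],[0,0,0]],
    [0,[0,0,0],[0,0,0]],
    [0,[0,0,0],[0,0,0]],
    [0,[0,0,0],[0,0,0]],
  ],
)

```text
t: 17.8
eef_pos: [0.5402, -0.1519, 0.0465]
eef_rot: [-89.7, 0.0, 164.4]
ft_force: [-2.8, -10.8, 1.7]
opening: 0.001
```

Position is steady while force rises, so the carriage is on the front stop. I'll back off, raise and check.

drive_tool(
  series=[
    [0,[0,0,5],[0,0,0]],
    [0,[0,0,10],[0,0,0]],
    [0,[0,0,15],[0,0,0]],
    [0,[0,0,20],[0,0,0]],
    [0,[0,-20,20],[0,0,0]],
  ],
)

```text
t: 18.3
eef_pos: [0.5199, -0.2169, 0.063]
eef_rot: [-90.1, -0.3, 164.6]
ft_force: [-0.5, -0.7, -1.0]
opening: 0.008
```

drive_tool(
  series=[
    [0,[0,-40,20],[0,0,0]],
    [0,[0,-40,20],[0,0,0]],
    [0,[0,-20,20],[0,0,0]],
    [0,[0,0,0],[0,0,0]],
    [0,[0,0,0],[0,0,0]],
  ],
)

```text
t: 18.8
eef_pos: [0.5058, -0.2749, 0.1656]
eef_rot: [-90.0, -0.0, 164.5]
ft_force: [-0.4, 0.2, -2.1]
opening: 0.006
```

```bash
python3 - <<'E'
from h import *
p,d=bot.camera("side"); 
o=bot.observe();print(o['eef_pos'],o['eef_rot'],o['ft_force'],np.abs(o['joint_vel']).max())
crop(p,"pics/s11.png",180,80,340,220,5)
p,d=bot.camera("top"); crop(p,"pics/t11.png",190,110,350,220,5); cv2.imwrite("pics/top11.png",p); np.save("top11.npy",d)
E
```

```text
[ 0.50557507 -0.27410575  0.16441397] [-9.00766504e+01 -1.24575861e-01  1.64530521e+02] [-0.03018038 -0.57282837  0.17718386] 1.2730008860228244
```

View pics/s11.png

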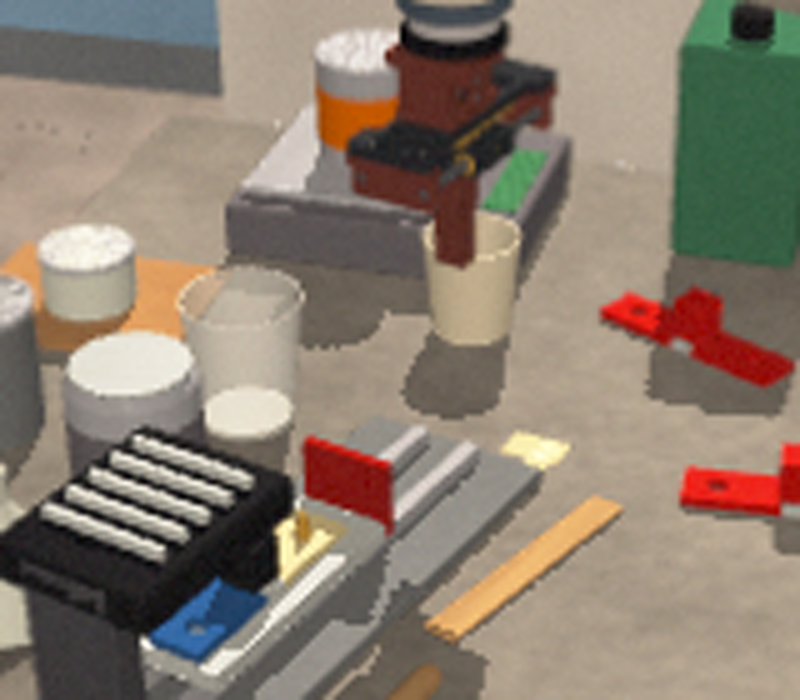

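View pics/t11.png

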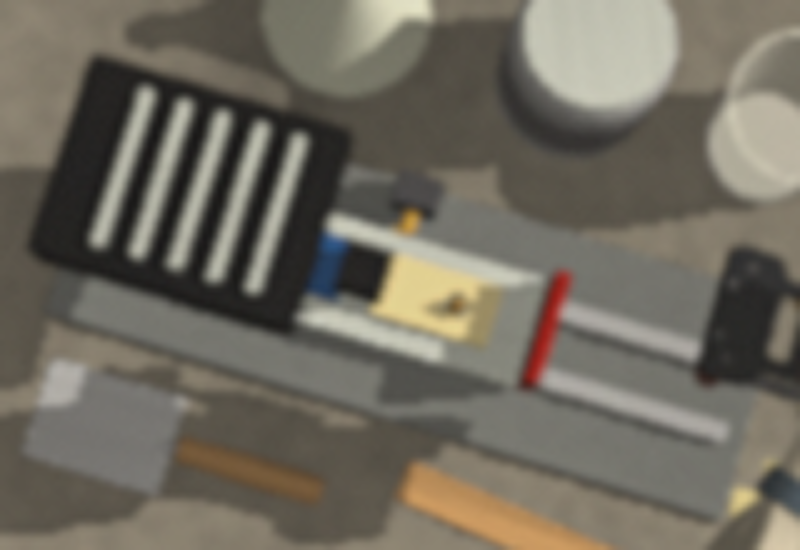

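```bash
python3 - <<'E'
from h import *
cp=lambda x,y:[190+(x+.5)/5-.5,110+(y+.5)/5-.5]
a=at_z("top",[cp(757,330),cp(720,442)],.083).mean(0);b=at_z("top",[cp(568,275),cp(534,385)],.083).mean(0)
print("travel",np.linalg.norm(b-a))
pin=[at_z("top",[cp(638,362)],.063)[0],at_z("top",[cp(457,301)],.063)[0]];v=pin[1]-pin[0];print("pin travel",np.linalg.norm(v),np.degrees(np.arctan2(v[1],v[0])))
m=at_z("top",[cp(388,257),cp(372,316)],.046).mean(0);n=at_z("top",[cp(497,287),cp(485,346)],.046).mean(0);w=m-n;print("bar ang",np.degrees(np.arctan2(w[1],w[0])))
d=cv2.absdiff(cv2.imread("pics/top0.png"),cv2.imread("pics/top11.png"))
E
```

```text
travel 0.11693590932279765
pin travel 0.11591227247998939 73.05664466294716
bar ang 76.540265960409
```

```bash
python3 -c "
from rig import bot
print(bot.observe()['joint_vel'].round(2), bot.sign_off())"
```

```text
the job is handed in; nothing more can be done
[ 0.58  0.28  0.44 -0.07  0.03 -0.14] None
```

The bar is turned end for end and seated on the pin by its cream-end eye, and the carriage is home behind its catch. I handed the job in at about 19 s of the 64 s; no verdict was reported.

- **Bar:** I gripped it by the block, lifted it about 87 mm, turned it 190° and lowered it onto the pin until about 8 N of contact showed. In the last pictures the pin stands in the cream eye, the bar looks flat, and the blue end points to the lamp. Its angle measured about 76.5° against a slide direction of 73–75°, well within the 15° allowed.
- **Carriage:** I pushed the red plate with shut fingers. The resistance rose to about 9–10 N, dropped to zero past the catch, and then the plate held steady against the front stop. After I backed away, the travel measured from the pictures was 116.9 mm at the plate and 115.9 mm at the pin.
- **Surroundings:** I saw no shift in the cups, tin, funnel, stirring stick or spatula in view. The jar was outside the last pictures, and I made no numerical before-and-after comparison. The arm was clear and nearly still at hand-in.

**Disagreement:** the two cameras differed by up to about 7 mm in y at the pin. I used the gripped block as the reference, and the bar went down on the pin without any noticeable resistance.

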